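# Wedge a sagging draining tray up to its height marks

## Task

The draining tray with the bowl has sagged at its open front edge. Take the wooden wedge by its grip and slide it, lying flat on the worktop and nose first, straight in under the middle of that edge until the edge has risen to the red marks and the tray is wedged firmly against its stops, going slowly and by feel so that it is snug but never rammed; then let go and leave it like that. Lift the tray with the wedge alone, and do not disturb the salt shaker, pepper mill, mug and glass.

Things in the scene. Friction and masses are not known exactly. Their poses are not given: they have to be found in the camera images.
- stand: Fixed dark wooden stand, 238 mm long, 212 mm wide, carrying the tray. Origin on the worktop under the middle of the tray's open front edge; +x points level from the front to the hinge at the back: the way to push the wedge. Front posts 66 mm high, 192 mm apart; way in 160 mm wide at worktop level. Red marks on the posts 37 mm up; steel stops keep the tray from rising past them.
- tray: Light wooden board, 215 mm long, 170 mm wide, 12 mm thick, a green bowl (139 mm wide, 60 mm high) fixed on it. Origin on the hinge axis, 37 mm up, 220 mm behind the front edge; x from front to back. Sags 0.045 rad; level at the marks, where it meets the stops. It bears on a wedge with 3 to 6 N until then, after that about 3 N more per mm of wedge travel.
- tray_edge (a point): Middle of the board's lower front edge: 21 mm up when sagging, 31 mm at the marks and stops. Here a springy black foot bar (1 mm per 10 N), 70 mm wide, flush with the edge, is set 3 to 8 mm below the board, differently each time and not reported; the wedge bears on it, so feel for its depth. Snug: a load of 8 to 20 N stays between wedge and tray; 25 N is ramming.
- wedge: Loose brown wooden wedge, 0.12 kg, 146 mm long, waxed sole and ramp (friction about 0.3); stays where it is left. Origin on its underside at mid-length; +x points to the nose. Ramp 44 mm wide, 110 mm long, 4 mm high at the nose, rising 0.3 mm per mm. Behind it the grip block, 36 mm long, 28 mm wide (y), 50 mm high. Pushing it in takes about 0.7 to 1.2 times the load between it and the tray, and more if pressed down.
- wedge_nose (a point): Underside of the wedge's thin end, middle of its width, 73 mm ahead of the wedge's origin.
- wedge_grip (a point): Centre of the grip block of the wedge, 30 mm above its underside, 55 mm behind the wedge's origin: pinch the block here across its 28 mm width.
- salt_shaker: Glass salt shaker with grey top, 44 mm wide, 90 mm high, standing by; origin under its middle.
- pepper_mill: Brown wooden pepper mill, 58 mm wide, 160 mm high, standing by; origin under its middle.
- mug: Glazed mug, 95 mm wide, 132 mm over its handle, 113 mm high, standing by; origin under its middle.
- water_glass: Clear drinking glass, 77 mm wide, 89 mm high, standing by; origin under its middle.
Things that resemble listed ones, but are neither listed nor needed, are in the scene too. Leave any green look-alike of the wedge alone.

How it is judged:
By the outcome, as a careful person would: the job done as asked, in the order asked, and still so for the second after the job is handed in, with the robot touching nothing.
It also fails if it takes over 72 s, if anything falls off the work surface, if the arm or the gripper's body presses on something with over 40 N, if the wrist force passes 120 N, or if a joint passes its speed limit or range.

## Robot

A 6-joint arm with a two-finger parallel gripper is mounted at the origin on the work surface; the furniture and walls round the work are solid. World frame = base frame: x ahead of the robot, y to its left, z up, the work surface at z = 0. Lengths are in mm, angles in rad, forces in N, time in s.
With the tool pointing down it reaches from about 275 to 750 mm from the base axis. Payload 10.2 kg.
Tool frame: the origin (TCP) lies on the centre line of the jaws, within the pads' length; the fingertips stand 8 mm ahead of it and the grasp point (between the pads) lies 11 mm behind it; z points along the fingers, y is the line along which they close (so a half turn about z gives the same grasp; the last joint's range is limited). The gripper opens to 85 mm and grips with 20 to 120 N. Pads are 22 mm wide; open, the fingers measure 114 mm over their backs; the gripper's body (76 mm by 85 mm) begins 54 mm behind the grasp point. The pads swing forward as they close: fully open they stand 13 mm farther back than shut.
Start: joints at [-1.374, 0.313, 1.498, -0, 1.331, -0.223], TCP at [213.967, -479.426, 239.294] pointing down, gripper open.
Joint ranges: [-2.94, 2.94], [-0.97, 2.17], [0.19, 2.56], [-1.23, 4.37], [0.02, 3.11], [-2.88, 2.88]. Speed limits (rad/s): [2.39, 2.39, 3.01, 3.14, 3.14, 3.14].

## Interface

Orientations are given as a 3x3 rotation matrix whose columns are the frame's x, y, z axes.
In Python, from rig import status, imaging, workorder gives the robot as it stands.
- The arm moves only by the tool play_rows, never from a script. Its argument "motion" is a list of rows, each a list of 3 entries, a list of its own where there are three numbers: the closure, from 0 (fully open) to 1 (shut), then the shift along the tool's x, y, z in mm, then the turn, a rotation vector about the tool's x, y, z in degrees. A call has 1 to 20 rows; each row shifts and turns the commanded pose from where the row before left it, along the tool's axes as they then stand; what a row does not reach is not made up. A row lasts 1/8 s, in which the tool goes at most 62.5 mm and 10.7 degrees, less where a joint would pass 70% of its speed; a pose out of reach is approached as far as the arm can. A call is refused whole if a number of a shift passes 62.5 or a number of a turn 10.7, either way. A call with a gripper value outside its range is refused whole. The fingers move at their own pace and stop on an object; "squeeze" is the grip in N (left out, the last holds). Time passes only in rows, so rows that do not move let the fingers close. It gives the time, the measured TCP pose, the force, the opening and the grip force at its end, in the units of the state.
- status.state(): the state, without advancing time (a new reading comes with each control period).
- imaging.grab_frame(name): name is "scene" or "top" or "wrist"; returns a dict with "image" (480x640x3 uint8, red, green, blue), "range_z" (480x640 float32, mm along the optical axis (not along the pixel's ray), 0 where there is no reading), "mtx" (3x3 intrinsics, pixels), "camera_from_world" (4x4, takes a point from world to camera coordinates); the wrist camera has in their place "T_tool_cam" (4x4, takes a point from camera to tool coordinates, whose origin is the TCP and whose axes are the flange's). Camera axes: x right, y up, looking along -z (the intrinsics and any distortion apply to the point x, -y, -z); pixel columns grow to the right and rows downward; lengths in mm; the calibration is good to about 2 mm. A picture is of the moment at which its call begins: read the wrist's pose just before it.
- workorder.job_done(): hands the job in; it is judged then, once.
The state is a dict: "time_s": time; "joints": joint angles; "qvel": joint speeds; "joint_efforts": joint torques, N m; "eef_pos": TCP position; "tool_rot": TCP orientation; "ft_force": force on the tool from outside, world axes, zero at the start; "torque": the same for the moment, N m; "finger_gap": opening from 0.0 (shut) to 1.0 (fully open); "grasp_force": force on a finger pad.
Only numpy, scipy, OpenCV 4.12 (cv2) and the standard library are available. Lean on these libraries where they do the work, as an engineer would, in place of code of your own. Each camera call takes 0.05 s, during which the arm holds its last target. There are 200 camera calls.

## Working session

There is one attempt and no reset: what is moved stays moved. The work goes in short steps, Python scripts to look and compute and a tool call to move; the robot and the scene stay as the last step left them, time stands still between calls to the robot, and variables do not carry over. Pictures are saved under pics/ and viewed, at most 10 in all, crops included, and the job is handed in when it is done.

Besides the shell and the picture viewer there is one more tool, called after "Request:" as name(argument=value, ...), one argument or row to a line, values as JSON. play_rows: Moves the arm, as the interface text tells. Its arguments: {"type":"object","properties":{"motion":{"type":"array","items":{"type":"array"}},"squeeze":{"type":"number"}},"required":["motion"]}

```bash
mkdir -p pics; cat > h.py <<'E'
import numpy as np, cv2, pickle
from rig import status, imaging, workorder
def grab(n,tag):
    s=status.state(); f=imaging.grab_frame(n); f['s']=s
    pickle.dump(f,open(f'pics/{tag}.pkl','wb')); cv2.imwrite(f'pics/{tag}.png',f['image'][:,:,::-1]); return f
def load(tag): return pickle.load(open(f'pics/{tag}.pkl','rb'))
def w_from_c(f):
    if 'camera_from_world' in f: return np.linalg.inv(f['camera_from_world'])
    T=np.eye(4); T[:3,:3]=np.array(f['s']['tool_rot']); T[:3,3]=f['s']['eef_pos']
    return T@f['T_tool_cam']
def cloud(f):
    v,u=np.mgrid[0:480,0:640]; z=f['range_z']; K=f['mtx']
    p=np.stack([(u-K[0,2])/K[0,0]*z,-(v-K[1,2])/K[1,1]*z,-z],-1)
    T=w_from_c(f); return p@T[:3,:3].T+T[:3,3]
E
python3 - <<'E'
from h import *
s=status.state(); print(s)
for n in ['scene','top']:
    f=grab(n,n); print(n,[k for k in f], f['mtx'].tolist(), w_from_c(f).round(3).tolist())
E
```

```text
{'time_s': 0.0, 'joints': array([-1.37439662e+00,  3.13457591e-01,  1.49847844e+00, -1.22372349e-05,
        1.33101338e+00, -2.23373977e-01]), 'qvel': array([-0.00198848,  0.00170376,  0.00071184, -0.00185895,  0.00055946,
        0.00163129]), 'joint_efforts': array([ 3.70919706e-04, -4.12268472e+01, -2.59742385e+01, -1.42543554e-04,
        4.12996887e-03,  1.37951935e-05]), 'eef_pos': array([ 213.91116293, -479.15340813,  238.71562321]), 'tool_rot': array([[ 9.13180054e-01,  4.07556270e-01, -2.76416734e-04],
       [ 4.07556261e-01, -9.13179133e-01,  1.32836053e-03],
       [ 2.88963670e-04, -1.32568771e-03, -9.99999080e-01]]), 'ft_force': array([-0.16854093, -0.59869749, -0.31552858]), 'torque': array([-0.06098356, -0.01531242, -0.01084853]), 'grasp_force': 0.0, 'finger_gap': 0.9987358498841323}
scene ['image', 'range_z', 'mtx', 'camera_from_world', 's'] [[618.1824500344411, 0.0, 313.6278990061501], [0.0, 618.1824500344411, 231.43074110881847], [0.0, 0.0, 1.0]] [[0.414, 0.429, -0.803, -1069.47], [-0.91, 0.176, -0.375, -690.754], [-0.02, 0.886, 0.463, 900.166], [0.0, 0.0, 0.0, 1.0]]
top ['image', 'range_z', 'mtx', 'camera_from_world', 's'] [[583.8274630443512, 0.0, 313.95716554452724], [0.0, 583.8274630443512, 233.2131128348986], [0.0, 0.0, 1.0]] [[0.013, 0.997, -0.07, 294.007], [-1.0, 0.012, -0.013, -4.37], [-0.012, 0.07, 0.997, 1470.533], [0.0, 0.0, 0.0, 1.0]]
```

View pics/top.png

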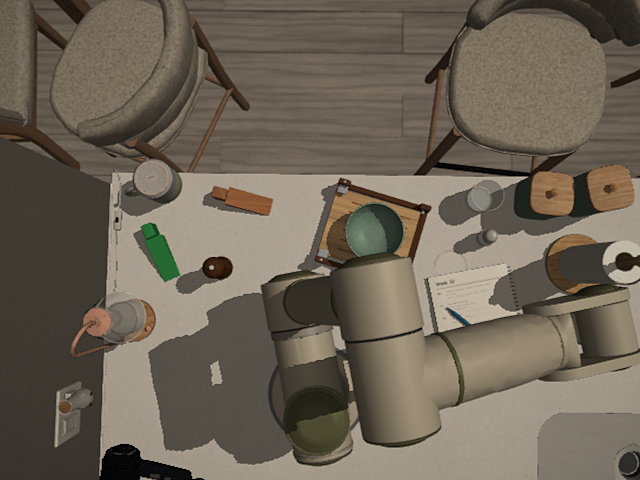

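View pics/scene.png

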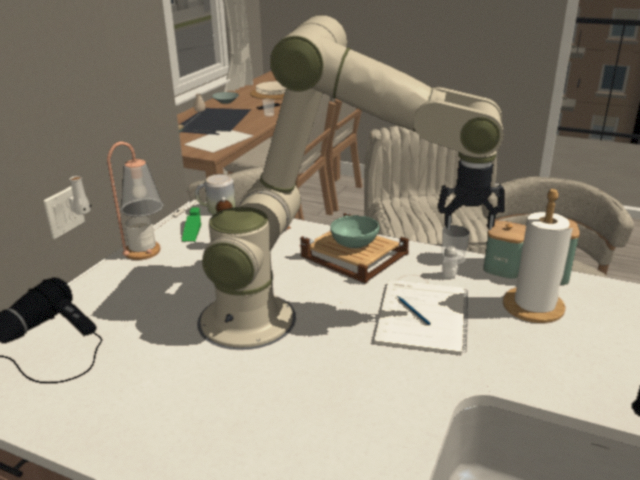

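Top view: the brown wedge is at about (242,201) with its grip at the left (218,193). The stand is around (373,225), the green decoy at (160,252), the mug at (157,180), the mill at (217,268), the glass at (486,196) and the salt shaker at (487,238). I'll enlarge the wedge and stand.

```bash
python3 - <<'E'
from h import *
f=load('top'); im=f['image'][165:285,200:440,::-1]
cv2.imwrite('pics/c1.png',cv2.resize(im,(800,400),interpolation=cv2.INTER_CUBIC))
P=cloud(f)
for n,(u,v) in dict(grip=(218,193),noseside=(265,206),mill=(217,268),mug=(157,180),glass=(486,196),salt=(487,238),bowl=(373,232),tl=(343,186),tr=(425,208),bl=(322,260)).items(): print(n,P[v,u].round(0))
E
```

```text
grip [489. 251.  51.]
noseside [464. 139.   5.]
mill [305. 232. 145.]
mug [510. 386. 108.]
glass [ 495. -416.   11.]
salt [ 384. -397.   84.]
bowl [ 398. -130.   45.]
tl [510. -56.  51.]
tr [ 458. -256.   50.]
bl [328.  -7.  62.]
```

View pics/c1.png

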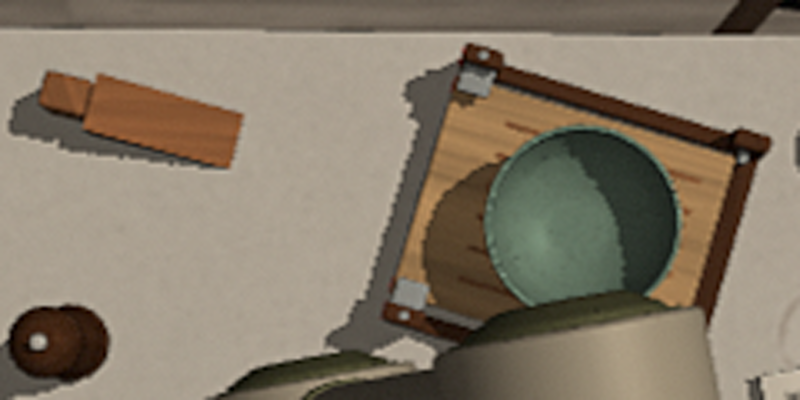

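The stand's open front (steel stops at crop (476,82) and (410,294)) faces left, toward the wedge. Next I'll measure both poses.

```bash
cat >> h.py <<'E'
def ray(f,u,v,z):
    K=f['mtx'];T=w_from_c(f);d=T[:3,:3]@np.array([(u-K[0,2])/K[0,0],-(v-K[1,2])/K[1,1],-1.]);o=T[:3,3]
    return (o+d*(z-o[2])/d[2])
E
python3 - <<'E'
from h import *
f=load('top'); P=cloud(f); im=f['image'].astype(int)
c=lambda x,y:(200+(x+.5)*.3-.5,165+(y+.5)*.3-.5)
r=lambda x,y,z: ray(f,*c(x,y),z)[:2].round(1)
print('posts',r(483,55,66),r(402,314,66),'back',r(745,155,66))
print('edge',r(448,100,34),r(402,285,34))
m=(im[...,0]-im[...,2]>40); m[:165]=0;m[230:]=0;m[:,:200]=0;m[:,285:]=0
n,l,st,ce=cv2.connectedComponentsWithStats(m.astype(np.uint8)); k=1+st[1:,4].argmax()
q=P[(l==k)]; print(len(q)); 
for nm,s in (('ramp',(q[:,2]<36)&(q[:,2]>2)),('grip',q[:,2]>45)):
    R=cv2.minAreaRect(q[s][:,:2].astype(np.float32)); print(nm,R)
print('wedge corners',r(243,113,4),r(230,168,4),r(97,75,36),r(84,130,36), 'grip', r(45,72,50),r(40,105,50))
E
```

```text
posts [519.4 -58.9] [330.4  -2.3] back [ 448.6 -249.1]
edge [490.5 -34.5] [352.6  -2. ]
960
ramp ((475.1334228515625, 178.88589477539062), (112.10254669189453, 45.720802307128906), 77.21437072753906)
grip ((403.3856506347656, 124.46780395507812), (336.4430847167969, 32.51863098144531), 55.19085693359375)
wedge corners [482.9 120.4] [440.8 129.5] [506.  226.9] [464.7 235.6] grip [505.7 263.1] [481.2 266.2]
```

Request:
play_rows(
  motion=[
    [0,[0,-30,-30],[0,0,0]],
    [0,[62,-40,0],[0,0,0]],
  ],
)

```text
time_s: 0.35
eef_pos: [234.9, -400.3, 270.4]
tool_rot: [[0.915, 0.404, 0.0], [0.404, -0.915, -0.003], [-0.001, 0.002, -1.0]]
ft_force: [1.7, -0.4, -0.6]
finger_gap: 1.003
grasp_force: 0.0
```

Request:
play_rows(
  motion=[
    [0,[36,-32,-5],[0,0,0]],
    [0,[36,-32,-5],[0,0,0]],
    [0,[36,-32,-5],[0,0,0]],
    [0,[36,-32,-5],[0,0,0]],
    [0,[36,-32,-5],[0,0,0]],
    [0,[36,-32,-5],[0,0,0]],
    [0,[36,-32,-5],[0,0,0]],
    [0,[36,-32,-5],[0,0,0]],
    [0,[36,-32,-5],[0,0,0]],
    [0,[36,-32,-5],[0,0,0]],
    [0,[36,-32,-5],[0,0,0]],
    [0,[36,-32,-5],[0,0,0]],
    [0,[0,0,0],[0,0,-10.4]],
    [0,[0,0,0],[0,0,-10.4]],
    [0,[0,0,0],[0,0,-10.4]],
    [0,[0,0,0],[0,0,-10.4]],
    [0,[0,0,0],[0,0,-10.4]],
    [0,[0,0,0],[0,0,0]],
  ],
)

```text
time_s: 2.6
eef_pos: [473.8, 127.0, 329.0]
tool_rot: [[0.243, 0.97, -0.001], [0.97, -0.243, -0.0], [-0.0, -0.001, -1.0]]
ft_force: [-0.5, 0.3, 0.6]
finger_gap: 0.998
grasp_force: 0.0
```

```bash
python3 - <<'E'
from h import *
f=grab('wrist','w1'); g=grab('top','top2')
a=cv2.resize(f['image'][:,:,::-1],(480,360)); b=cv2.resize(g['image'][165:285,290:450,::-1],(480,360),interpolation=cv2.INTER_CUBIC)
cv2.imwrite('pics/w1b.png',np.vstack([a,b])[:,:][:600] if 0 else np.hstack([cv2.resize(a,(400,300)),cv2.resize(b,(400,300))]))
print(f['T_tool_cam'].round(3).tolist(),f['mtx'].tolist(),f['s']['eef_pos'])
E
```

```text
[[-0.001, 0.952, 0.307, 79.507], [1.0, 0.001, 0.0, -1.149], [-0.0, 0.307, -0.952, -135.218], [0.0, 0.0, 0.0, 1.0]] [[430.9903665253028, 0.0, 312.7869095439369], [0.0, 430.9903665253028, 237.33256374169238], [0.0, 0.0, 1.0]] [473.78140083 127.04786689 329.0440585 ]
```

View pics/w1.png

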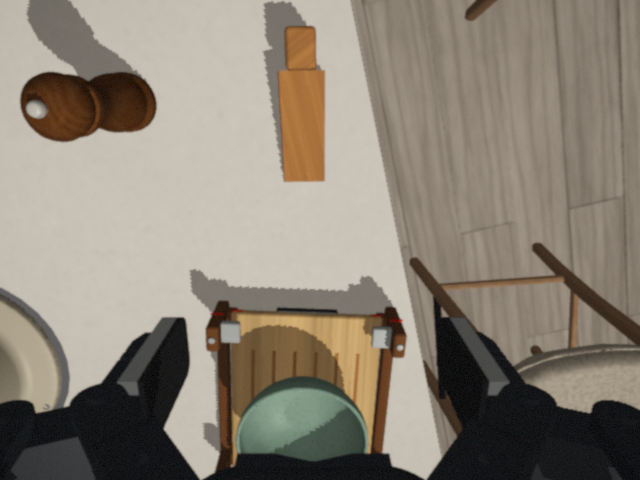

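The wrist view shows the wedge with grip at (300,48) and nose at (304,181), the foot bar at (278–337,310), and the posts at (213,340) and (398,345). I'll enlarge it to read edges.

```bash
python3 - <<'E'
from h import *
im=load('w1')['image'][:,:,::-1]
a=cv2.resize(im[15:195,250:340],(300,600),interpolation=cv2.INTER_CUBIC)
b=cv2.resize(im[295:370,195:415],(500,170),interpolation=cv2.INTER_CUBIC)
c=cv2.resize(im[300:360,200:240],(240,360),interpolation=cv2.INTER_CUBIC); d=cv2.resize(im[300:360,370:410],(240,360),interpolation=cv2.INTER_CUBIC)
o=np.zeros((600,800,3),np.uint8); o[:,:300]=a; o[:170,300:]=b; o[190:550,310:550]=c; o[190:550,560:800]=d
cv2.imwrite('pics/c2.png',o)
E
```

```text
(no output)
```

View pics/c2.png

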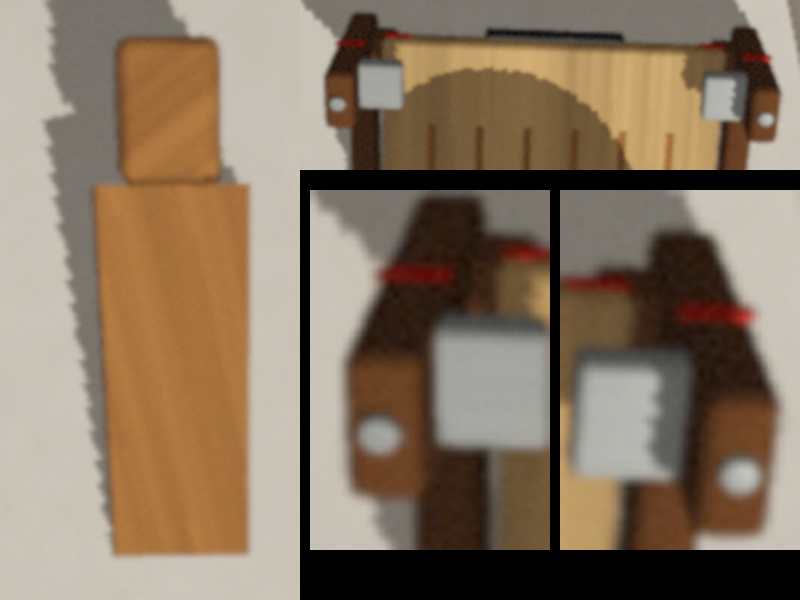

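```bash
python3 - <<'E'
from h import *
f=load('w1'); P=cloud(f)
A=lambda x,y,z: ray(f,250+x/3.333,15+y/3.333,z)[:2]
B=lambda x,y,z: ray(f,195+(x-300)/2.273,295+y/2.267,z)[:2]
C=lambda x,y,z: ray(f,200+(x-310)/6,300+(y-190)/6,z)[:2]
D=lambda x,y,z: ray(f,370+(x-560)/6,300+(y-190)/6,z)[:2]
deg=lambda v: np.degrees(np.arctan2(v[1],v[0])).round(2)
perp=lambda a,b:deg(np.array([(b-a)[1],-(b-a)[0]]))
n1,n2=A(114,555,2),A(248,554,2);r1,r2=A(95,186,37),A(249,186,37);g=[A(122,183,50),A(220,183,50),A(118,38,50),A(219,38,50)]
print('nose',(n1+n2)/2,'ramp rear',(r1+r2)/2,'grip top',np.mean(g,0), np.linalg.norm(n1-n2))
for a,b in(((r1+r2)/2,(n1+n2)/2),(np.mean(g,0),(n1+n2)/2),(r1,n1),(r2,n2)): print(deg(b-a),np.linalg.norm(b-a))
b1,b2=B(487,34,18),B(623,40,18); print('bar',b1,b2,(b1+b2)/2,np.linalg.norm(b1-b2),perp(b1,b2))
e1,e2=B(410,40,33),B(700,48,33); print('board edge',e1,e2,(e1+e2)/2,perp(e1,e2))
s1,s2=B(337,104,66),B(766,120,66); print('screws',s1,s2,(s1+s2)/2,np.linalg.norm(s1-s2),perp(s1,s2))
m1,m2=C(416,275,37),D(716,315,37); print('marks',m1,m2,(m1+m2)/2,np.linalg.norm(m1-m2),perp(m1,m2))
for u,v in((300,45),(302,100),(213,342),(398,345),(305,330),(150,250)): print(u,v,P[v,u].round(1))
E
```

```text
nose [462.05460672 123.79761639] ramp rear [487.64968012 230.52615369] grip top [491.84843128 247.75597645] 43.49115949815123
-103.49 109.75467396284209
-103.51 127.48861521979995
-103.67 109.91822489182861
-103.3 109.59223382343694
bar [395.70743806 -10.39397813] [461.71447981 -30.43755881] [428.71095894 -20.41576847] 68.98314784876838 -106.89
board edge [361.44936503   2.84956773] [498.44906035 -36.02159965] [429.94921269 -16.58601596] -105.84
screws [329.00130887  -5.20017116] [520.13737252 -61.87936481] [424.56934069 -33.53976799] 199.36279949729015 -106.52
marks [334.52687778   9.84091688] [524.17534745 -46.21514599] [429.35111261 -18.18711455] 197.7595111083677 -106.47
300 45 [491.8 250.7  49.7]
302 100 [481.4 205.5  29.8]
213 342 [331.8  -5.   69.7]
398 345 [518.5 -55.3  69.9]
305 330 [422.8 -34.2  34.5]
150 250 [ 2.71e+02  8.97e+01 -2.00e-01]
```

Request:
play_rows(
  motion=[
    [0,[40,-4,0],[0,0,-0.6]],
    [0,[40,-4,0],[0,0,0]],
    [0,[41,-4,0],[0,0,0]],
    [0,[0,0,50],[0,0,0]],
    [0,[0,0,50],[0,0,0]],
    [0,[0,0,50],[0,0,0]],
    [0,[0,0,50],[0,0,0]],
    [0,[0,0,35],[0,0,0]],
    [0,[0,0,0],[0,0,0]],
    [0,[0,0,0],[0,0,0]],
  ],
  squeeze=30,
)

```text
time_s: 3.95
eef_pos: [491.4, 247.7, 95.9]
tool_rot: [[0.232, 0.973, 0.002], [0.973, -0.232, 0.001], [0.001, 0.002, -1.0]]
ft_force: [-0.7, -0.3, -0.5]
finger_gap: 0.997
grasp_force: 0.0
```

```bash
python3 - <<'E'
from h import *
f=grab('wrist','w2'); print(f['s']['eef_pos'],f['s']['joints'].round(2)); 
E
```

```text
[491.36726954 247.71530759  95.88073975] [0.25 0.52 1.6  0.   1.02 0.49]
```

View pics/w2.png

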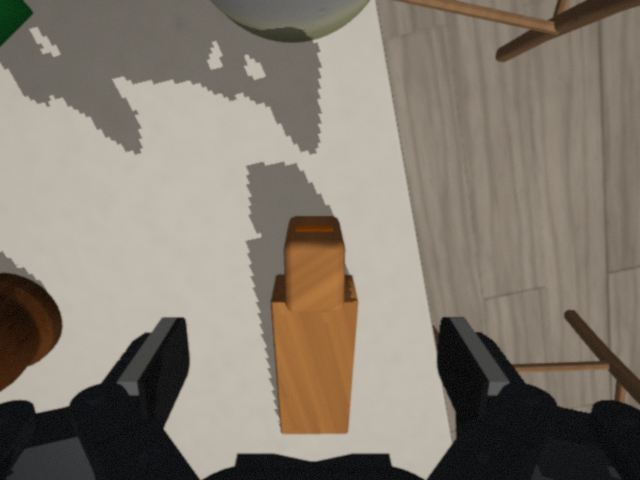

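The jaws are centred on the grip (jaw middle u≈312, grip at (314,280)), and the mug at top is clear of the camera. Descending to grip.

Request:
play_rows(
  motion=[
    [0,[0,0,30],[0,0,0]],
    [0,[0,0,30],[0,0,0]],
    [0,[0,0,16.5],[0,0,0]],
    [0,[0,0,0],[0,0,0]],
    [0.4,[0,0,0],[0,0,0]],
    [0.6,[0,0,0],[0,0,0]],
    [1,[0,0,0],[0,0,0]],
    [1,[0,0,0],[0,0,0]],
    [1,[0,0,0],[0,0,0]],
    [1,[0,0,0],[0,0,0]],
    [1,[0,0,0],[0,0,0]],
  ],
  squeeze=60,
)

```text
time_s: 5.38
eef_pos: [491.0, 247.6, 18.5]
tool_rot: [[0.231, 0.973, 0.001], [0.973, -0.231, 0.0], [0.001, 0.001, -1.0]]
ft_force: [0.4, 0.1, 6.1]
finger_gap: 0.322
grasp_force: 59.5
```

```bash
python3 - <<'E'
from h import *
s=status.state();print(s['eef_pos'],s['grasp_force'],s['finger_gap'],s['ft_force'])
f=grab('wrist','w3'); 
h=np.array([-.2823,-.9593]);n=np.array([.9593,-.2823]); p=s['eef_pos'][:2]
R=np.array(s['tool_rot']); print('yaw',np.degrees(np.arctan2(R[1,0],R[0,0])),'lat',p@n,'lon',p@h,'z',s['eef_pos'][2])
E
```

```text
[491.02006458 247.61267851  18.46065513] 59.54448759555817 0.32183217503957495 [0.43324061 0.10337295 6.08343111]
yaw 76.65230213826678 lat 401.1344888130836 lon -376.1498067241961 z 18.46065512965105
```

View pics/w3.png

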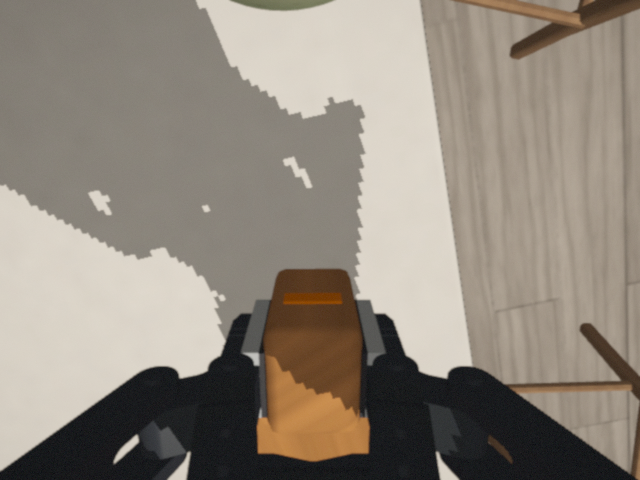

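Request:
play_rows(
  motion=[
    [1,[0,0,-0.4],[0,0,1.5]],
    [1,[0,0,0],[0,0,1.5]],
    [1,[0,4,0],[0,0,0]],
    [1,[0,4,0],[0,0,0]],
    [1,[0,4,0],[0,0,0]],
    [1,[0,3.4,0],[0,0,0]],
    [1,[-10,0,0],[0,0,0]],
    [1,[-10,0,0],[0,0,0]],
    [1,[-10,0,0],[0,0,0]],
    [1,[-10,0,0],[0,0,0]],
    [1,[-10,0,0],[0,0,0]],
    [1,[-10,0,0],[0,0,0]],
    [1,[-10,0,0],[0,0,0]],
    [1,[0,0,0],[0,0,0]],
    [1,[0,0,0],[0,0,0]],
  ],
)

```text
time_s: 7.3
eef_pos: [485.5, 174.8, 18.5]
tool_rot: [[0.282, 0.959, -0.0], [0.959, -0.282, -0.001], [-0.001, 0.0, -1.0]]
ft_force: [-1.4, -5.1, 8.4]
finger_gap: 0.323
grasp_force: 59.8
```

```bash
cat >> h.py <<'E'
def rep():
    s=status.state(); h=np.array([-.2823,-.9593]);n=np.array([.9593,-.2823]); p=s['eef_pos'][:2]
    R=np.array(s['tool_rot']); F=s['ft_force']
    print('t',round(s['time_s'],2),'yaw %.2f lat %.2f lon %.2f z %.2f'%(np.degrees(np.arctan2(R[1,0],R[0,0])),p@n,p@h,s['eef_pos'][2]),'resist %.2f lat %.2f z %.2f'%(-F[:2]@h,F[:2]@n,F[2]),'tilt',(R[:,2]*1000).round(1),'grip',s['grasp_force'].round(1),'torque',s['torque'].round(2))
E
python3 - <<'E'
from h import *
rep()
f=grab('top','top3'); g=f['image'][165:285,230:440,::-1]
cv2.imwrite('pics/c3.png',cv2.resize(g,(800,457),interpolation=cv2.INTER_CUBIC))
E
```

```text
Traceback (most recent call last):
  File "h.py", line 21, in rep
    print('t',round(s['time_s'],2),'yaw %.2f lat %.2f lon %.2f z %.2f'%(np.degrees(np.arctan2(R[1,0],R[0,0])),p@n,p@h,s['eef_pos'][2]),'resist %.2f lat %.2f z %.2f'%(-F[:2]@h,F[:2]@n,F[2]),'tilt',(R[:,2]*1000).round(1),'grip',s['grasp_force'].round(1),'torque',s['torque'].round(2))
                                                                                                                                                                                                                                  ^^^^^^^^^^^^^^^^^^^^^^
AttributeError: 'float' object has no attribute 'round'
```

```bash
sed -i "s/s\['grasp_force'\].round(1)/round(float(s['grasp_force']),1)/" h.py
python3 - <<'E'
from h import *
rep()
E
```

```text
t 7.3 yaw 73.62 lat 416.37 lon -304.77 z 18.47 resist -5.29 lat 0.14 z 8.35 tilt [-2.0e-01 -1.2e+00 -1.0e+03] grip 59.8 torque [-0.81  0.21  0.03]
```

Request:
play_rows(
  motion=[
    [1,[0,0,-0.5],[0,0,0]],
    [1,[-5,0,0],[0,0,0]],
    [1,[-5,0,0],[0,0,0]],
    [1,[-5,0,0],[0,0,0]],
  ],
)

```text
time_s: 7.8
eef_pos: [481.0, 161.2, 18.5]
tool_rot: [[0.282, 0.96, -0.001], [0.96, -0.282, -0.0], [-0.0, -0.001, -1.0]]
ft_force: [-0.1, 1.1, -0.1]
finger_gap: 0.319
grasp_force: 59.1
```

```bash
python3 - <<'E'
from h import *
rep()
E
```

```text
t 7.8 yaw 73.65 lat 415.94 lon -290.42 z 18.48 resist 1.07 lat -0.43 z -0.14 tilt [-7.e-01 -1.e-01 -1.e+03] grip 59.1 torque [ 0.07 -0.04  0.02]
```

Request:
play_rows(
  motion=[
    [1,[-6,0,0],[0,0,0]],
    [1,[-6,0,0],[0,0,0]],
    [1,[-6,0,0],[0,0,0]],
    [1,[-6,0,0],[0,0,0]],
    [1,[-6,0,0],[0,0,0]],
    [1,[-6,0,0],[0,0,0]],
    [1,[0,0,0],[0,0,0]],
  ],
)

```text
time_s: 8.68
eef_pos: [471.2, 126.7, 18.7]
tool_rot: [[0.282, 0.959, -0.0], [0.959, -0.282, 0.0], [-0.0, -0.0, -1.0]]
ft_force: [0.7, 0.6, -1.1]
finger_gap: 0.322
grasp_force: 59.0
```

```bash
python3 - <<'E'
from h import *
rep()
f=grab('top','top3'); g=f['image'][170:270,270:430,::-1]
cv2.imwrite('pics/c3.png',cv2.resize(g,(800,500),interpolation=cv2.INTER_CUBIC))
E
```

```text
t 8.68 yaw 73.62 lat 416.27 lon -254.54 z 18.72 resist 0.78 lat 0.51 z -1.11 tilt [-1.e-01  0.e+00 -1.e+03] grip 59.0 torque [ 0.01 -0.02  0.  ]
```

View pics/c3.png

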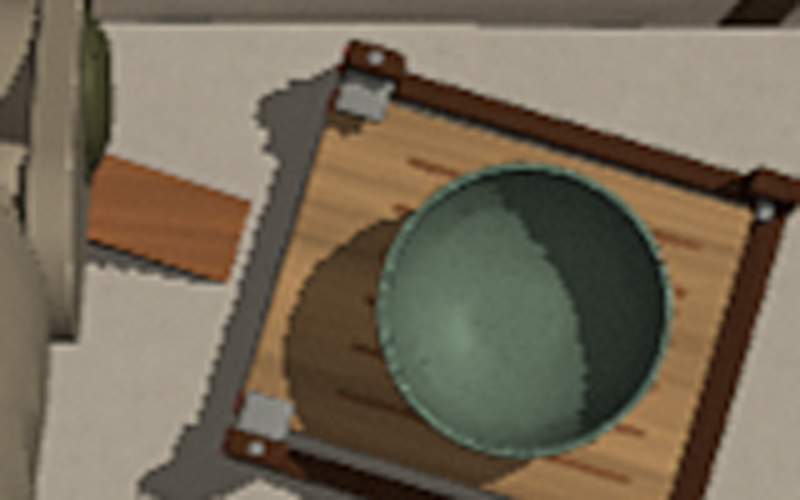

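```bash
python3 - <<'E'
from h import *
f=load('top3'); r=lambda x,y,z: ray(f,270+(x+.5)/5-.5,170+(y+.5)/5-.5,z)[:2]
h=np.array([-.2823,-.9593]);n=np.array([.9593,-.2823])
for k,p in dict(n1=r(249,203,4),n2=r(228,281,4),s1=r(376,58,66),s2=r(257,449,66),e1=r(325,125,34),e2=r(248,385,34),back=r(765,210,66)).items(): print(k,p.round(1),'lat %.1f lon %.1f'%(p@n,p@h))
E
```

```text
n1 [454.7   1.4] lat 435.8 lon -129.7
n2 [415.   11.5] lat 394.9 lon -128.2
s1 [519.3 -59.5] lat 515.0 lon -89.5
s2 [329.1  -4.2] lat 316.8 lon -88.9
e1 [490.7 -35.8] lat 480.8 lon -104.1
e2 [361.3   0.7] lat 346.4 lon -102.6
back [ 447.5 -247.8] lat 499.2 lon 111.4
```

Request:
play_rows(
  motion=[
    [1,[-5,0,0.2],[0,0,0]],
    [1,[-5,0,0],[0,0,0]],
    [1,[-5,0,0],[0,0,0]],
    [1,[-5,0,0],[0,0,0]],
    [1,[-5,0,0],[0,0,0]],
    [1,[-5,0,0],[0,0,0]],
    [1,[-5,0,0],[0,0,0]],
    [1,[-5,0,0],[0,0,0]],
    [1,[-5,0,0],[0,0,0]],
    [1,[0,0,0],[0,0,0]],
  ],
)

```text
time_s: 9.98
eef_pos: [458.5, 83.6, 18.5]
tool_rot: [[0.282, 0.959, -0.0], [0.959, -0.282, 0.0], [0.0, -0.0, -1.0]]
ft_force: [0.8, -0.5, -1.2]
finger_gap: 0.32
grasp_force: 59.0
```

```bash
python3 - <<'E'
from h import *
rep()
E
```

```text
t 9.97 yaw 73.62 lat 416.28 lon -209.63 z 18.50 resist -0.26 lat 0.88 z -1.23 tilt [-1.e-01  0.e+00 -1.e+03] grip 59.0 torque [ 0.07  0.02 -0.05]
```

Request:
play_rows(
  motion=[
    [1,[-1.5,0,0],[0,0,0]],
    [1,[-1.5,0,0],[0,0,0]],
    [1,[-1.5,0,0],[0,0,0]],
    [1,[-1.5,0,0],[0,0,0]],
    [1,[-1.5,0,0],[0,0,0]],
    [1,[-1.5,0,0],[0,0,0]],
  ],
)

```text
time_s: 10.72
eef_pos: [456.0, 75.1, 18.5]
tool_rot: [[0.281, 0.96, -0.0], [0.96, -0.281, 0.0], [0.0, -0.0, -1.0]]
ft_force: [-0.9, 0.6, -0.3]
finger_gap: 0.317
grasp_force: 59.0
```

Request:
play_rows(
  motion=[
    [1,[-1.5,0,0],[0,0,0]],
    [1,[-1.5,0,0],[0,0,0]],
    [1,[-1.5,0,0],[0,0,0]],
    [1,[-1.5,0,0],[0,0,0]],
    [1,[-1.5,0,0],[0,0,0]],
    [1,[-1.5,0,0],[0,0,0]],
  ],
)

```text
time_s: 11.48
eef_pos: [453.7, 67.0, 18.6]
tool_rot: [[0.282, 0.96, 0.001], [0.959, -0.282, 0.001], [0.001, 0.001, -1.0]]
ft_force: [1.9, 5.7, -1.0]
finger_gap: 0.32
grasp_force: 58.9
```

Request:
play_rows(
  motion=[
    [1,[-1.5,0,0.15],[0,0,0]],
    [1,[-1.5,0,0],[0,0,0]],
    [1,[-1.5,0,0],[0,0,0]],
    [1,[-1.5,0,0],[0,0,0]],
    [1,[-1.5,0,0],[0,0,0]],
    [1,[-1.5,0,0],[0,0,0]],
  ],
)

```text
time_s: 12.22
eef_pos: [451.3, 58.4, 18.5]
tool_rot: [[0.282, 0.96, 0.001], [0.96, -0.282, 0.001], [0.001, 0.001, -1.0]]
ft_force: [2.0, 6.2, -0.3]
finger_gap: 0.325
grasp_force: 58.9
```

```bash
python3 - <<'E'
from h import *
rep()
E
```

```text
t 12.22 yaw 73.64 lat 416.43 lon -183.38 z 18.51 resist 6.48 lat 0.19 z -0.30 tilt [ 9.e-01  7.e-01 -1.e+03] grip 58.9 torque [ 0.97 -0.26  0.01]
```

Request:
play_rows(
  motion=[
    [1,[-1.5,0,0],[0,0,0]],
    [1,[-1.5,0,0],[0,0,0]],
    [1,[-1.5,0,0],[0,0,0]],
    [1,[-1.5,0,0],[0,0,0]],
    [1,[-1.5,0,0],[0,0,0]],
    [1,[-1.5,0,0],[0,0,0]],
  ],
)

```text
time_s: 12.98
eef_pos: [448.7, 49.7, 18.5]
tool_rot: [[0.282, 0.96, 0.001], [0.96, -0.282, 0.001], [0.001, 0.001, -1.0]]
ft_force: [1.9, 5.9, -0.4]
finger_gap: 0.319
grasp_force: 58.9
```

```bash
python3 - <<'E'
from h import *
rep()
E
```

```text
t 12.97 yaw 73.65 lat 416.41 lon -174.37 z 18.49 resist 6.21 lat 0.16 z -0.45 tilt [ 8.e-01  7.e-01 -1.e+03] grip 58.9 torque [ 0.9  -0.24 -0.01]
```

Request:
play_rows(
  motion=[
    [1,[-1,0,0],[0,0,0]],
    [1,[-1,0,0],[0,0,0]],
    [1,[-1,0,0],[0,0,0]],
    [1,[-1,0,0],[0,0,0]],
    [1,[-1,0,0],[0,0,0]],
    [1,[-1,0,0],[0,0,0]],
  ],
)

```text
time_s: 13.72
eef_pos: [447.0, 44.0, 18.5]
tool_rot: [[0.282, 0.96, 0.001], [0.96, -0.282, 0.001], [0.001, 0.0, -1.0]]
ft_force: [2.1, 5.7, -0.7]
finger_gap: 0.323
grasp_force: 58.9
```

Request:
play_rows(
  motion=[
    [1,[-1,0,0],[0,0,0]],
    [1,[-1,0,0],[0,0,0]],
    [1,[-1,0,0],[0,0,0]],
    [1,[-1,0,0],[0,0,0]],
  ],
)

```text
time_s: 14.22
eef_pos: [445.9, 40.1, 18.5]
tool_rot: [[0.282, 0.96, 0.001], [0.96, -0.282, 0.001], [0.001, 0.001, -1.0]]
ft_force: [1.9, 6.4, 0.2]
finger_gap: 0.322
grasp_force: 58.9
```

Request:
play_rows(
  motion=[
    [1,[-0.7,0,0],[0,0,0]],
    [1,[-0.7,0,0],[0,0,0]],
    [1,[-0.6,0,0],[0,0,0]],
  ],
)

```text
time_s: 14.6
eef_pos: [445.3, 38.2, 18.5]
tool_rot: [[0.282, 0.96, 0.001], [0.96, -0.282, 0.001], [0.001, 0.0, -1.0]]
ft_force: [2.3, 7.2, -0.3]
finger_gap: 0.32
grasp_force: 58.9
```

```bash
python3 - <<'E'
from h import *
rep()
E
```

```text
t 14.6 yaw 73.64 lat 416.38 lon -162.37 z 18.46 resist 7.54 lat 0.23 z -0.33 tilt [ 7.e-01  7.e-01 -1.e+03] grip 58.9 torque [ 0.84 -0.26  0.04]
```

Request:
play_rows(
  motion=[
    [1,[-0.5,0,0],[0,0,0]],
    [1,[-0.5,0,0],[0,0,0]],
    [1,[0,0,0],[0,0,0]],
  ],
)

```text
time_s: 14.98
eef_pos: [445.0, 37.4, 18.5]
tool_rot: [[0.282, 0.96, 0.001], [0.96, -0.282, 0.001], [0.001, 0.001, -1.0]]
ft_force: [2.5, 7.9, -0.0]
finger_gap: 0.32
grasp_force: 58.9
```

Request:
play_rows(
  motion=[
    [1,[-0.5,0,0],[0,0,0]],
    [1,[-0.5,0,0],[0,0,0]],
    [1,[0,0,0],[0,0,0]],
  ],
)

```text
time_s: 15.35
eef_pos: [444.8, 36.6, 18.5]
tool_rot: [[0.282, 0.959, 0.001], [0.959, -0.282, 0.001], [0.001, 0.001, -1.0]]
ft_force: [3.6, 8.7, -1.2]
finger_gap: 0.321
grasp_force: 58.9
```

```bash
python3 - <<'E'
from h import *
rep()
E
```

```text
t 15.35 yaw 73.63 lat 416.35 lon -160.68 z 18.45 resist 9.31 lat 0.98 z -1.18 tilt [ 9.0e-01  1.1e+00 -1.0e+03] grip 58.9 torque [ 1.27 -0.42 -0.04]
```

Request:
play_rows(
  motion=[
    [1,[-0.5,0,0],[0,0,0]],
    [1,[-0.5,0,0],[0,0,0]],
    [1,[0,0,0],[0,0,0]],
  ],
)

```text
time_s: 15.72
eef_pos: [444.6, 35.9, 18.5]
tool_rot: [[0.282, 0.959, 0.001], [0.959, -0.282, 0.002], [0.002, 0.001, -1.0]]
ft_force: [3.7, 11.5, -1.9]
finger_gap: 0.321
grasp_force: 58.9
```

```bash
python3 - <<'E'
from h import *
rep()
E
```

```text
t 15.72 yaw 73.63 lat 416.36 lon -159.95 z 18.47 resist 12.07 lat 0.33 z -1.92 tilt [    1.2     1.5 -1000. ] grip 58.9 torque [ 1.62 -0.52 -0.  ]
```

Request:
play_rows(
  motion=[
    [1,[-0.5,0,0],[0,0,0]],
    [1,[0,0,0],[0,0,0]],
  ],
)

```text
time_s: 15.98
eef_pos: [444.4, 35.5, 18.5]
tool_rot: [[0.282, 0.959, 0.001], [0.959, -0.282, 0.002], [0.002, 0.001, -1.0]]
ft_force: [3.6, 12.1, -1.8]
finger_gap: 0.322
grasp_force: 58.9
```

```bash
python3 - <<'E'
from h import *
rep()
E
```

```text
t 15.97 yaw 73.63 lat 416.33 lon -159.52 z 18.46 resist 12.58 lat 0.04 z -1.84 tilt [    1.2     1.6 -1000. ] grip 58.9 torque [ 1.72 -0.49 -0.02]
```

Request:
play_rows(
  motion=[
    [1,[0.4,0,0.1],[0,0,0]],
    [1,[0.4,0,0],[0,0,0]],
    [1,[0,0,0],[0,0,0]],
  ],
  squeeze=20,
)

```text
time_s: 16.35
eef_pos: [444.5, 35.5, 18.5]
tool_rot: [[0.282, 0.96, 0.001], [0.96, -0.282, 0.0], [0.001, 0.0, -1.0]]
ft_force: [-0.3, 6.0, 2.5]
finger_gap: 0.319
grasp_force: 59.5
```

```bash
python3 - <<'E'
from h import *
rep()
E
```

```text
t 16.35 yaw 73.64 lat 416.36 lon -159.53 z 18.47 resist 5.65 lat -1.96 z 2.49 tilt [ 5.e-01  4.e-01 -1.e+03] grip 59.5 torque [ 0.91 -0.09 -0.04]
```

Request:
play_rows(
  motion=[
    [0.6,[0,0,0],[0,0,0]],
    [0.5,[0,0,0],[0,0,0]],
    [0.4,[0,0,0],[0,0,0]],
    [0.3,[0,0,0],[0,0,0]],
    [0.3,[0,0,0],[0,0,0]],
  ],
)

```text
time_s: 16.98
eef_pos: [444.3, 35.2, 18.2]
tool_rot: [[0.281, 0.96, -0.0], [0.96, -0.281, -0.0], [-0.0, -0.0, -1.0]]
ft_force: [-0.3, -0.5, 0.7]
finger_gap: 0.697
grasp_force: 0.0
```

```bash
python3 - <<'E'
from h import *
rep(); print(status.state()['finger_gap'])
E
```

```text
t 16.98 yaw 73.65 lat 416.31 lon -159.20 z 18.24 resist -0.59 lat -0.13 z 0.70 tilt [   -0.    -0. -1000.] grip 0.0 torque [-0.04  0.01 -0.02]
0.6969140529680318
```

Request:
play_rows(
  motion=[
    [0.2,[0,0,-5],[0,0,0]],
    [0.2,[0,0,-15],[0,0,0]],
    [0.2,[0,0,-25],[0,0,0]],
    [0.2,[0,0,-40],[0,0,0]],
    [0.2,[0,0,-50],[0,0,0]],
    [0.2,[30,0,-50],[0,0,0]],
    [0.2,[40,0,-45],[0,0,0]],
    [0.2,[40,0,0],[0,0,0]],
    [0.2,[0,0,0],[0,0,0]],
  ],
)

```text
time_s: 18.1
eef_pos: [475.3, 142.5, 248.6]
tool_rot: [[0.279, 0.96, 0.001], [0.96, -0.279, 0.0], [0.0, 0.001, -1.0]]
ft_force: [0.3, -0.7, 0.1]
finger_gap: 0.8
grasp_force: 0.0
```

```bash
python3 - <<'E'
from h import *
rep(); f=grab('wrist','w4')
im=f['image'][:,:,::-1]; g=grab('top','top4')['image'][:,:,::-1]
o=np.hstack([cv2.resize(im,(400,300)),cv2.resize(g,(400,300))]); c=cv2.resize(im[240:440,170:435],(400,300))
cv2.imwrite('pics/c4.png',np.vstack([o,np.hstack([c,cv2.resize(g[165:285,250:410],(400,300))])]))
E
```

```text
t 18.1 yaw 73.82 lat 415.70 lon -270.89 z 248.63 resist -0.56 lat 0.45 z 0.05 tilt [ 6.e-01  3.e-01 -1.e+03] grip 0.0 torque [-0.06  0.06  0.01]
```

View pics/c4.png

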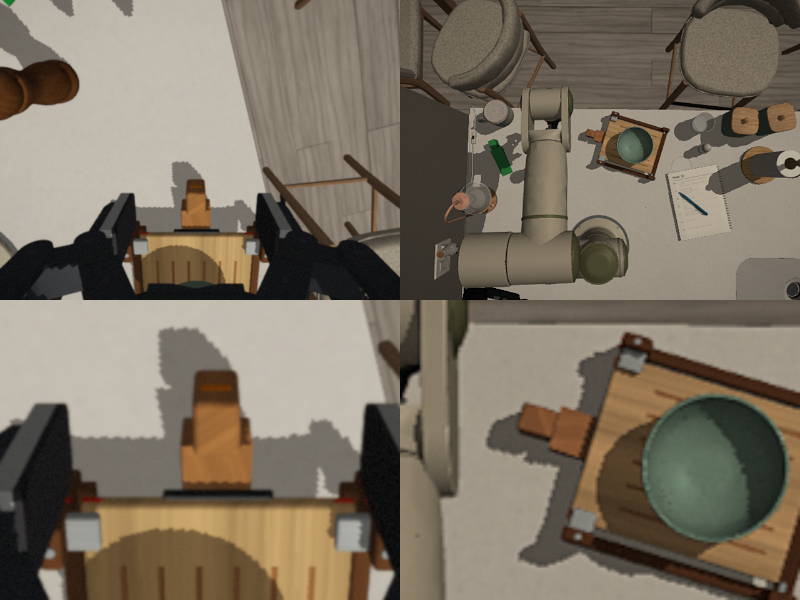

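The wedge sits centred under the bar (wedge u≈216, bar middle ≈218 in the lower-left crop). The board edge is level with the red marks, the other objects are undisturbed and the arm is clear, so I'm handing in.

Request:
play_rows(
  motion=[
    [0.2,[0,0,0],[0,0,0]],
    [0.2,[0,0,0],[0,0,0]],
  ],
)

```text
time_s: 18.45
eef_pos: [475.2, 140.1, 248.3]
tool_rot: [[0.283, 0.959, -0.0], [0.959, -0.283, -0.0], [-0.0, -0.0, -1.0]]
ft_force: [0.1, 0.1, 0.4]
finger_gap: 0.802
grasp_force: 0.0
```

```bash
python3 -c "
from rig import workorder
print(workorder.job_done())"
```

```text
the job is handed in; nothing more can be done
None
```

The wedge is in under the middle of the tray's front edge and released. The edge is at the red marks, the load is an estimated 13 N (from about 12.6 N of push), and I handed the job in at about 18.5 s; no verdict was returned.

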